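# Return the cedar rods to their graded holes

### The arm

A 7-joint arm with a two-finger parallel gripper is mounted at the origin on the work surface. World frame = base frame: x ahead of the robot, y to its left, z up, the work surface at z = 0. Lengths are in m, angles in degrees, forces in N, time in s.
With the tool pointing down it reaches from about 0.425 to 0.8 m from the base axis. Payload 8.3 kg.
Tool frame: the origin (TCP) lies midway between the tips of the shut fingers; the grasp point (between the pads) lies 19 mm behind it; z points along the fingers, y is the direction in which the jaws open and shut (so a half turn about z gives the same grasp; the last joint's range is limited). The gripper opens to 85 mm and grips with 20 to 120 N. Pads are 22 mm wide; open, the fingers measure 114 mm over their backs; the gripper's body (76 mm by 85 mm) begins 54 mm behind the grasp point. The pads swing forward as they close: fully open they stand 13 mm farther back than shut.
Start: joints at [68.36, 21.967, 0.94, 78.501, -0.361, 79.538, -2.664], TCP at [0.194, -0.594, 0.231] pointing down, gripper open.
Joint ranges: [-169.22, 169.22], [-14.56, 117.87], [-87.37, 89.26], [10.42, 133.3], [-82.24, 262.24], [0.94, 117.77], [-172.7, 172.7]. Speed limits (degrees/s): [136.94, 136.94, 172.46, 172.46, 180, 180, 180].

### API

Orientations are given as a 3x3 rotation matrix whose columns are the frame's x, y, z axes.
In Python, from bench import manip, optics, job gives the robot as it stands. The module is installed in compiled form; this text tells all that it offers.
- The arm moves only by the shell command python3 -m creep 'ROWS' [FORCE]. ROWS is JSON, a list of rows, each a list of 7 numbers: the turn, a rotation vector about the tool's x, y, z in units of 180 degrees (1.0 is 180 degrees), then the shift along the tool's x, y, z in units of 0.3 m (1.0 is 0.3 m), then the opening, from 0 (shut) to 1 (fully open). In form: [[ax, ay, az, x, y, z, fingers], ...]. A call has 1 to 12 rows; each row is the pose to reach, as a shift and turn from the pose commanded when the call began, along the tool's axes at that moment, turning the shorter way round; what a row does not reach only later rows make up. A row lasts 1/10 s, in which the tool goes at most 50 mm and 8.59 degrees, less where a joint would pass 70% of its speed; a pose out of reach is approached as far as the arm can. A call with a number of a shift or a turn outside -1 to 1 is refused whole. A call with a gripper value outside its range is refused whole. The fingers move at their own pace and stop on an object; FORCE is the grip in N (left out, the last holds). Time passes only in rows, so rows that repeat a pose let the fingers close. It gives the time, the measured TCP pose, the force and the opening at its end, in the units of the state.
- manip.get_state(): the state, without advancing time (a new reading comes with each control period).
- optics.read_camera(name): name is "scene" or "top"; returns a dict with "img" (420x560x3 uint8, red, green, blue), "z_map" (420x560 float32, m along the optical axis (not along the pixel's ray), 0 where there is no reading), "fx", "fy", "cx", "cy" (pixels), "cam_to_world" (4x4, takes a point from camera to world coordinates). Camera axes: x right, y up, looking along -z (the intrinsics and any distortion apply to the point x, -y, -z); pixel columns grow to the right and rows downward; lengths in m; the calibration is good to about 2 mm. A picture is of the moment at which its call begins.
- job.job_done(): hands the job in, once; it reports no verdict.
The state is a dict: "t": time; "joint_positions": joint angles; "dq": joint speeds; "joint_torque": joint torques, N m; "position": TCP position; "tcp_rot": TCP orientation; "wrist_force": force on the tool from outside, world axes, zero at the start; "ft_torque": the same for the moment, N m; "opening": opening from 0.0 (shut) to 1.0 (fully open).
Only numpy, scipy, OpenCV 4.12 (cv2) and the standard library are available. Lean on these libraries where they do the work, as an engineer would, in place of code of your own. Each camera call takes 0.05 s, during which the arm holds its last target. There are 200 camera calls.

### The job

Put the cedar rods where they fit in the graded stand: the thin rod stands loose in a hole far too wide for it, and the thick rod that belongs in that hole is left out on the shelf. Move each into the hole of its own diameter, upright and fully down. Leave the thinnest rod standing in its hole, and everything else on the shelf where it is.

Things in the scene. Friction and masses are not known exactly. Their poses are not given: they have to be found in the camera images.
- stand: white stand fixed to the shelf, turned any way: 218 x 62 x 45 mm high, with a row of five graded holes along its x axis. Origin: centre of its underside; x from the narrowest hole to the widest, y across the row. Holes 40 mm apart, for rods of 14, 19, 24, 29, 34 mm; each is 1.5 mm wider than its rod, chamfered 2 mm, flat bottom 15 mm above the shelf; a seated rod stands out 70 mm
- stand_hole0 (a point): centre of the mouth, level with the stand's top face (45 mm above the shelf), of the hole for 14 mm rods; the thinnest rod stands in it
- stand_hole1 (a point): centre of the mouth, level with the stand's top face (45 mm above the shelf), of the hole for 19 mm rods; empty
- stand_hole2 (a point): centre of the mouth, level with the stand's top face (45 mm above the shelf), of the hole for 24 mm rods; empty
- stand_hole3 (a point): centre of the mouth, level with the stand's top face (45 mm above the shelf), of the hole for 29 mm rods; the thin rod wrongly stands loose in it at the start
- stand_hole4 (a point): centre of the mouth, level with the stand's top face (45 mm above the shelf), of the hole for 34 mm rods; empty
- thin_rod_center (a point): pale cedar rod, 19 mm in diameter and 100 mm long, flat ends with a slightly chamfered foot; this point is at its centre, 50 mm above its foot; z along the rod, up. About 16 g. It starts upright on the bottom of the 29 mm hole, not always in its middle, foot 15 mm above the shelf
- thick_rod_center (a point): pale cedar rod, 29 mm in diameter and 100 mm long, flat ends with a slightly chamfered foot; this point is at its centre, 50 mm above its foot; z along the rod, up. About 33 g. It starts upright on the open shelf to the left or right of the stand
- thinnest_rod_center (a point): pale cedar rod, 14 mm in diameter and 100 mm long, flat ends with a slightly chamfered foot; this point is at its centre, 50 mm above its foot; z along the rod, up. About 11 g. It already stands in its own hole at the stand's narrow end and is to stay there
- deodorizer_can: closed aluminium can, 52 mm in diameter, 100 mm high, standing to the left or right of the stand; origin at the centre of its underside. To be left alone
- bucket: red plastic bucket, 88 mm across the rim and 88 mm high, beyond the stand; origin at the centre of its underside. To be left alone
- shoe_tree_a: wooden shoe tree lying on the left of the shelf, along x, about 255 mm long, 66 mm wide and 66 mm high; origin at the centre of its underside. To be left alone
- shoe_tree_b: wooden shoe tree lying on the right of the shelf, along x, about 255 mm long, 66 mm wide and 66 mm high; origin at the centre of its underside. To be left alone
- brush: shoe brush with walnut handle, 160 x 50 x 38 mm, bristles down, beyond the stand; origin at the centre of its underside. To be left alone
- polish_tin: closed blue polish tin with a silvery lid, 72 mm in diameter, 26 mm high, beyond the stand; origin at the centre of its underside. To be left alone
There are look-alikes about, which are no part of the job. What is shaped like the part that bears thick_rod_center but black or purple is not meant.

How it is judged:
By the outcome, as a careful person would: the job done as asked, in the order asked, and still so for the second after the job is handed in, with the robot touching nothing.
It also fails if it takes over 56 s, if anything falls off the work surface, if the arm or the gripper's body presses on something with over 40 N, if the wrist force passes 120 N, or if a joint passes its speed limit or range.

## Working session

There is one attempt and no reset: what is moved stays moved. The work goes in short steps, Python scripts to look and compute and a shell command to move; the robot and the scene stay as the last step left them, time stands still between calls to the robot, and variables do not carry over. Pictures are saved under pics/ and viewed, about 8 in all and at most 12, crops included, and the job is handed in when it is done.

```bash
mkdir -p pics && python3 - <<'E'
from bench import manip, optics, job
import cv2, numpy as np
s=manip.get_state()
print({k:np.round(v,4).tolist() for k,v in s.items()})
for n in("top","scene"):
    c=optics.read_camera(n); np.savez(f"{n}0.npz",**c)
    cv2.imwrite(f"pics/{n}0.png",c["img"][:,:,::-1]); print(n,c["fx"],c["fy"],c["cx"],c["cy"],c.keys(),np.round(c["cam_to_world"],4).tolist())
E
```

```text
{'t': 0.0, 'joint_positions': [68.3589, 22.0151, 0.9384, 78.5599, -0.3632, 79.5373, -2.6649], 'dq': [0.0702, -0.0516, -0.0344, -0.027, -0.0715, 0.0785, 0.0901], 'joint_torque': [0.0002, -62.76, 0.8447, -37.1822, 0.0168, 0.0142, -0.0001], 'position': [0.1934, -0.5938, 0.2303], 'tcp_rot': [[0.9508, 0.3097, -0.0006], [0.3097, -0.9508, 0.0018], [0.0, -0.0019, -1.0]], 'wrist_force': [-0.2624, -0.4554, 0.1361], 'ft_torque': [-0.0153, -0.0119, -0.0227], 'opening': 0.9969}
top 511.773480253411 511.773480253411 276.24581228156217 212.41525772875065 dict_keys(['img', 'z_map', 'fx', 'fy', 'cx', 'cy', 'cam_to_world']) [[-0.0189, 0.9978, -0.0628, 0.5532], [-0.9998, -0.0186, 0.0059, 0.0085], [0.0048, 0.0629, 0.998, 1.4424], [0.0, 0.0, 0.0, 1.0]]
scene 420.9241895063011 420.9241895063011 280.82585704385644 216.20655863746214 dict_keys(['img', 'z_map', 'fx', 'fy', 'cx', 'cy', 'cam_to_world']) [[-0.5183, -0.6128, 0.5965, 1.2683], [0.8552, -0.3742, 0.3586, 0.3869], [0.0034, 0.696, 0.718, 0.8667], [0.0, 0.0, 0.0, 1.0]]
```

View pics/top0.png

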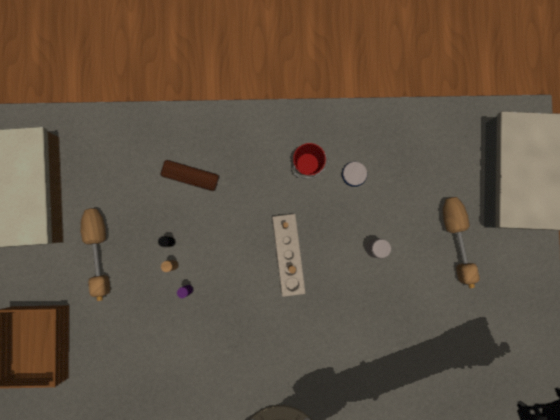

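View pics/scene0.png

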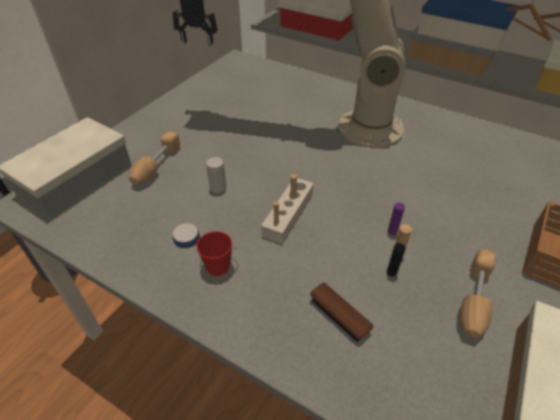

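The top view shows the stand at about (289,255), narrow end away from the robot, with the thinnest rod at (284,225) and the thin rod at (292,269). What could be taken for the thick rod: the pale cedar rod (167,266), the black one (167,241) and the purple one (184,291). By the description it is the pale one. Next I measure and check with one close crop.

```bash
cat > h.py <<'E'
import numpy as np, cv2
def ray(c,u,v):
    T=c["cam_to_world"]; d=np.array([(u-c["cx"])/c["fx"],-(v-c["cy"])/c["fy"],-1.0])
    return T[:3,3],T[:3,:3]@d
def plane(c,u,v,z):
    o,d=ray(c,u,v); return o+d*(z-o[2])/d[2]
def project(c,p):
    T=c["cam_to_world"]; q=T[:3,:3].T@(np.asarray(p)-T[:3,3])
    return np.array([c["cx"]+c["fx"]*q[0]/-q[2], c["cy"]-c["fy"]*q[1]/-q[2]])
def cloud(c):
    v,u=np.mgrid[:420,:560]; z=c["z_map"]; T=c["cam_to_world"]
    P=np.stack([(u-c["cx"])/c["fx"]*z,-(v-c["cy"])/c["fy"]*z,-z],-1)@T[:3,:3].T+T[:3,3]
    P[z==0]=np.nan
    return P
E
python3 - <<'E'
from h import *
for n,boxes in (("top",{"stand":(262,205,315,305),"rods":(150,228,200,305)}),("scene",{"stand":(255,165,322,245),"rods":(380,195,420,285)})):
    c=dict(np.load(f"{n}0.npz")); P=cloud(c); hsv=cv2.cvtColor(c["img"],cv2.COLOR_RGB2HSV)
    pale=cv2.inRange(hsv,(5,80,90),(25,255,255)); white=cv2.inRange(hsv,(0,0,110),(180,80,255))
    for k,(a,b,e,f) in boxes.items():
        for name,m in(("pale",pale),("white",white)):
            mm=np.zeros_like(m); mm[b:f,a:e]=m[b:f,a:e]
            N,L,S,C=cv2.connectedComponentsWithStats(mm)
            for i in range(1,N):
                if S[i,4]<12: continue
                q=P[L==i]; top=q[q[:,2]>np.nanmax(q[:,2])-.012]
                print(n,k,name,S[i].tolist(),C[i].round(1),"zmax %.3f"%np.nanmax(q[:,2]),"topmean",np.nanmean(top,0).round(4))
                if name=="white" and k=="stand" and S[i,4]>300:
                    r=cv2.minAreaRect(np.argwhere(L==i)[:,::-1].astype(np.float32)); print(cv2.boxPoints(r).round(1).tolist())
        # crops
c=dict(np.load("top0.npz"))
A=cv2.resize(c["img"][210:305,255:320],None,fx=6,fy=6,interpolation=cv2.INTER_CUBIC)
B=cv2.resize(c["img"][225:305,145:207],None,fx=6,fy=6,interpolation=cv2.INTER_CUBIC)
B=cv2.copyMakeBorder(B,0,A.shape[0]-B.shape[0],0,0,cv2.BORDER_CONSTANT)
cv2.imwrite("pics/crop1.png",cv2.convertScaleAbs(np.hstack([A,B])[:,:,::-1],alpha=1.3))
E
```

```text
top stand pale [282, 222, 7, 6, 31] [285.  224.5] zmax 0.119 topmean [ 0.6049 -0.0228  0.1151]
top stand pale [288, 265, 8, 9, 51] [291.8 269.1] zmax 0.122 topmean [ 0.4891 -0.0372  0.1157]
top stand white [273, 214, 33, 83, 1726] [288.5 254.8] zmax 0.055 topmean [ 0.5319 -0.0308  0.0462]
[[271.6000061035156, 216.39999389648438], [295.3999938964844, 213.39999389648438], [305.5, 293.70001220703125], [281.6000061035156, 296.70001220703125]]
top rods pale [161, 261, 11, 11, 105] [166.  266.2] zmax 0.106 topmean [0.5025 0.2901 0.1005]
scene stand pale [290, 174, 7, 24, 134] [293.3 185. ] zmax 0.117 topmean [ 0.4962 -0.0379  0.1127]
scene stand pale [273, 201, 6, 23, 89] [275.9 211.1] zmax 0.116 topmean [ 0.6122 -0.0232  0.1122]
scene stand white [255, 165, 67, 80, 4494] [288.3 202.5] zmax 0.116 topmean [ 0.5565 -0.0342  0.1111]
[[255.0, 165.0], [321.0, 165.0], [321.0, 244.0], [255.0, 244.0]]
scene rods pale [399, 224, 13, 21, 183] [404.8 232.6] zmax 0.104 topmean [0.5097 0.2888 0.099 ]
scene rods white [380, 195, 40, 90, 2414] [400.9 238.5] zmax 0.101 topmean [0.4465 0.256  0.0976]
```

View pics/crop1.png

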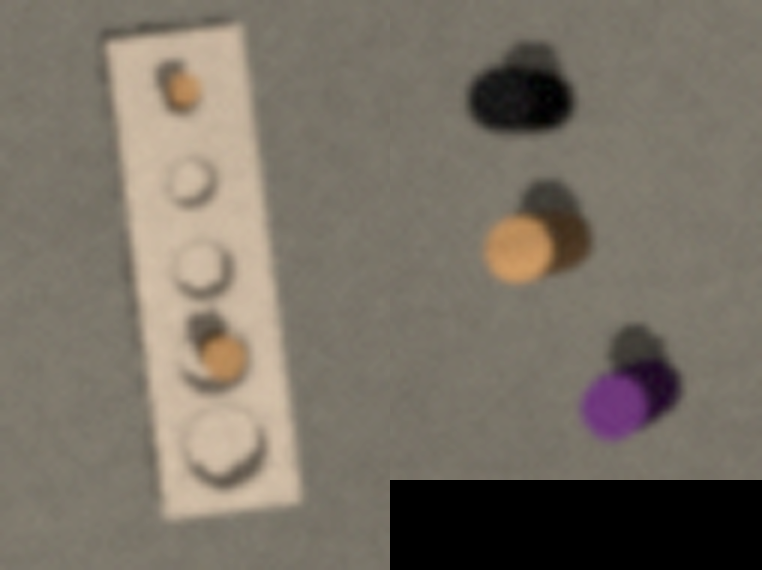

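The crop confirms the choice: the pale rod is plain cedar between the black and purple ones. The holes grow from far to near, and the thin rod stands off-centre in the fourth. Next: a refined stand pose and rod positions from both views.

```bash
cat >> h.py <<'E'
def circ_center(c,box,lo,hi,z,top=None,K=8):
    """centre of the minimal circle/centroid of a colour blob's horizontal disc at height z (top view)"""
    a,b,e,f=box; im=cv2.resize(c["img"][b:f,a:e],None,fx=K,fy=K,interpolation=cv2.INTER_CUBIC)
    m=cv2.inRange(cv2.cvtColor(im,cv2.COLOR_RGB2HSV),lo,hi)
    ct=max(cv2.findContours(m,cv2.RETR_EXTERNAL,cv2.CHAIN_APPROX_NONE)[0],key=cv2.contourArea)
    el=cv2.fitEllipse(ct); u,v=[(x+.5)/K-.5 for x in el[0]]
    return plane(c,u+a,v+b,z),[round(x/K,2) for x in el[1]],(u+a,v+b),(ct[:,0]+.5)/K-.5+[a,b]
E
cat > m1.py <<'E'
from h import *
c=dict(np.load("top0.npz")); s=dict(np.load("scene0.npz"))
K=8;a,b,e,f=262,205,316,306
g=cv2.resize(c["img"][b:f,a:e],None,fx=K,fy=K,interpolation=cv2.INTER_CUBIC)
v=cv2.cvtColor(g,cv2.COLOR_RGB2GRAY); t,m=cv2.threshold(v,0,255,cv2.THRESH_OTSU)
ct=max(cv2.findContours(m,cv2.RETR_EXTERNAL,cv2.CHAIN_APPROX_NONE)[0],key=cv2.contourArea)
uv=(ct[:,0]+.5)/K-.5+[a,b]
w=np.array([plane(c,*q,.045)[:2] for q in uv])
(cx,cy),(W,H),ang=cv2.minAreaRect((w*1000).astype(np.float32)); print("otsu",t,"stand",cx,cy,W,H,ang)
bx=cv2.boxPoints(((cx,cy),(W,H),ang)); 
ln=[bx[(i+1)%4]-bx[i] for i in range(4)]; x=max(ln,key=np.linalg.norm); x=x/np.linalg.norm(x); x=x if x[0]<0 else -x
O=np.array([cx,cy])/1000; print("x axis",x,"yaw",np.degrees(np.arctan2(x[1],x[0])))
H_=[np.r_[O+x*.04*(i-2),.045] for i in range(5)]
for i,h in enumerate(H_): print("hole",i,h.round(4),project(c,h).round(1),project(s,h).round(1))
for n,box,z in(("thin",(284,260,300,276),.115),("thinnest",(278,218,292,230),.115),("thick",(156,256,180,278),.1)):
    p,ax,px,_=circ_center(c,box,(5,80,110),(25,255,255),z); print(n,p.round(4),ax,np.round(px,1), "in scene",project(s,p).round(1))
K=5
S=cv2.resize(s["img"][160:250,250:330],None,fx=K,fy=K,interpolation=cv2.INTER_CUBIC)[:,:,::-1].copy()
q=lambda p,a,b:tuple(int(round(k)) for k in ((project(s,p)-[a,b]+.5)*K-.5))
y=np.array([-x[1],x[0]])
cor=[np.r_[O+x*.109*i+y*.031*j,.045] for i,j in((1,1),(1,-1),(-1,-1),(-1,1))]
for i in range(4): cv2.line(S,q(cor[i],250,160),q(cor[(i+1)%4],250,160),(0,255,0),1)
for h,d in zip(H_,(15.5,20.5,25.5,30.5,35.5)):
    pts=np.array([q(h+d/2000*np.array([np.cos(k),np.sin(k),0]),250,160) for k in np.linspace(0,6.3,40)]); cv2.polylines(S,[pts],False,(0,0,255),1)
p=circ_center(c,(284,260,300,276),(5,80,110),(25,255,255),.115)[0]
S2=cv2.resize(s["img"][205:295,375:435],None,fx=K,fy=K,interpolation=cv2.INTER_CUBIC)[:,:,::-1].copy()
def cyl(S,p,d,a,b,zs):
    for z in zs:
        pts=np.array([q(np.r_[p[:2],z]+d/2000*np.array([np.cos(k),np.sin(k),0]),a,b) for k in np.linspace(0,6.3,40)]); cv2.polylines(S,[pts],False,(255,0,0),1)
cyl(S,p,19,250,160,[.115]); cyl(S2,circ_center(c,(156,256,180,278),(5,80,110),(25,255,255),.1)[0],29,375,205,[.1,0])
cv2.imwrite("pics/ov.png",np.hstack([S,S2]))
E
python3 m1.py
```

```text
otsu 114.0 stand 525.0202026367188 -31.284637451171875 218.42724609375 63.4093132019043 5.745402812957764
x axis [-0.99497664 -0.10010822] yaw -174.2546
hole 0 [ 0.6046 -0.0233  0.045 ] [285.1 225.6] [277.2 220.6]
hole 1 [ 0.5648 -0.0273  0.045 ] [286.9 240.2] [283.6 211.1]
hole 2 [ 0.525  -0.0313  0.045 ] [288.6 254.8] [289.6 202. ]
hole 3 [ 0.4852 -0.0353  0.045 ] [290.4 269.4] [295.4 193.3]
hole 4 [ 0.4454 -0.0393  0.045 ] [292.2 284.1] [301.  184.9]
thin [ 0.4888 -0.0372  0.115 ] [7.36, 7.91] [292.  269.3] in scene [294.9 175.1]
thinnest [ 0.6052 -0.023   0.115 ] [4.91, 5.72] [285.6 224.4] in scene [277.2 202. ]
thick [0.5023 0.2915 0.1   ] [11.13, 11.38] [165.7 266.3] in scene [407.2 227.7]
```

View pics/ov.png

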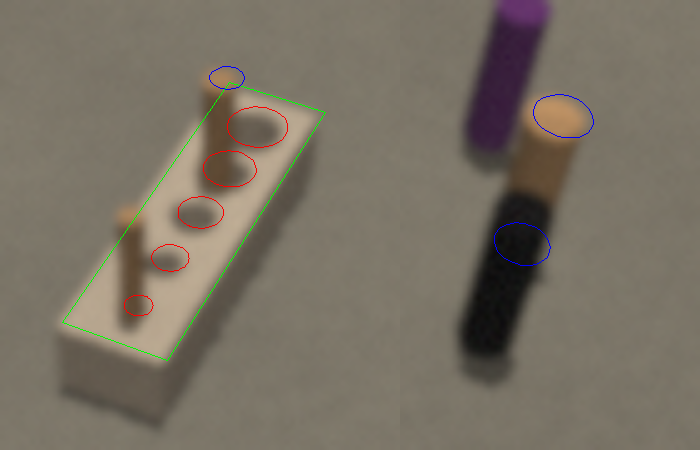

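The top view gives a stand of 218 x 63 mm, which matches, with yaw -174°. Hole 1 is at (0.565,-0.027) and hole 3 at (0.485,-0.035). The two cameras disagree by about 1 px (about 3 mm). I'll remove the top camera's bias by squeezing the thin rod in two directions, so it stands at a known TCP, and then looking at it. First, the travel there.

```bash
python3 -m creep '[[0,0,0,0.76,-0.72,0,1],[0,0,0,0.76,-0.72,0,1],[0,0,0,0.76,-0.72,0,1],[0,0,0,0.76,-0.72,0,1],[0,0,0,0.76,-0.72,0,1],[0,0,0,0.76,-0.72,0,1],[0,0,0,0.76,-0.72,0,1]]' 30
cat > go.py <<'E'
# prints the row turn/shift that takes the present tool pose to x y z with tool-y at a given world angle
import sys,numpy as np
from scipy.spatial.transform import Rotation as R
from bench import manip
x,y,z,a=map(float,sys.argv[1:5]); s=manip.get_state(); Rt=np.array(s["tcp_rot"]); p=np.array(s["position"])
a=np.radians(a); Y=np.array([np.cos(a),np.sin(a),0]); Z=np.array([0,0,-1.]); G=np.c_[np.cross(Y,Z),Y,Z]
print("t",round(s["t"],2),"p",p.round(4),"F",np.round(s["wrist_force"],1),"open",round(s["opening"],3),"q",np.round(s["joint_positions"],1))
print("turn",(R.from_matrix(Rt.T@G).as_rotvec()/np.pi).round(4),"shift",((Rt.T@(np.array([x,y,z])-p))/.3).round(4))
E
python3 go.py 0.4855 -0.0355 0.2 5.74
```

```text
t: 0.8
position: [0.3464, -0.3129, 0.2314]
tcp_rot: [[0.948, 0.317, 0.001], [0.317, -0.948, 0.001], [0.001, -0.001, -1.0]]
wrist_force: [-0.2, 0.3, 0.5]
opening: 1.005
t 0.8 p [ 0.3464 -0.3129  0.2314] F [-0.2  0.3  0.5] open 1.005 q [ 49.2   2.9 -11.4 101.7   0.5  75.4 -33.8]
turn [-0.     -0.0005 -0.4292] shift [ 0.733  -0.7296  0.106 ]
```

```bash
python3 -m creep '[[0,0,-0.43,0.733,-0.73,0.1,1],[0,0,-0.43,0.733,-0.73,0.1,1],[0,0,-0.43,0.733,-0.73,0.1,1],[0,0,-0.43,0.733,-0.73,0.1,1],[0,0,-0.43,0.733,-0.73,0.1,1],[0,0,-0.43,0.733,-0.73,0.1,1],[0,0,-0.43,0.733,-0.73,0.1,1],[0,0,-0.43,0.733,-0.73,0.1,1],[0,0,-0.43,0.733,-0.73,0.1,1],[0,0,-0.43,0.733,-0.73,0.1,1],[0,0,-0.43,0.733,-0.73,0.1,0.7]]' 
python3 go.py 0.4855 -0.0355 0.057 5.74
```

```text
t: 1.9
position: [0.4846, -0.0424, 0.2011]
tcp_rot: [[-0.09, 0.996, -0.0], [0.996, 0.09, 0.0], [0.0, -0.0, -1.0]]
wrist_force: [0.5, 0.1, 0.2]
opening: 0.852
t 1.9 p [ 0.4846 -0.0424  0.2011] F [0.5 0.1 0.2] open 0.852 q [ 30.9   8.1 -32.3 101.    4.5  72.2   2.6]
turn [-0.0001 -0.0001 -0.0033] shift [0.0226 0.0052 0.4804]
```

```bash
python3 -m creep '[[0,0,0,0,0,0.1,0.7],[0,0,0,0,0,0.2,0.7],[0,0,0,0,0,0.2,0.7]]' 
python3 go.py 0.4855 -0.0355 0.057 5.74
```

```text
t: 2.2
position: [0.482, -0.0423, 0.1379]
tcp_rot: [[-0.091, 0.996, -0.007], [0.996, 0.091, 0.001], [0.002, -0.007, -1.0]]
wrist_force: [-0.5, 0.0, 0.1]
opening: 0.698
t 2.2 p [ 0.482  -0.0423  0.1379] F [-0.5  0.   0.1] open 0.698 q [ 30.1  11.5 -32.1 106.    6.6  64.7   0.8]
turn [-0.0021 -0.0005 -0.003 ] shift [0.0211 0.0155 0.2696]
```

```bash
python3 -m creep '[[0,0,-0.003,0.022,0.005,0.1,0.7],[0,0,-0.003,0.022,0.005,0.2,0.7],[0,0,-0.003,0.022,0.005,0.27,0.7],[0,0,-0.003,0.022,0.005,0.27,0.7]]' 
python3 go.py 0.4855 -0.0355 0.057 5.74
```

```text
t: 2.6
position: [0.4842, -0.0354, 0.0591]
tcp_rot: [[-0.102, 0.995, -0.004], [0.995, 0.102, 0.001], [0.001, -0.004, -1.0]]
wrist_force: [-0.5, -0.8, 0.3]
opening: 0.702
t 2.6 p [ 0.4842 -0.0354  0.0591] F [-0.5 -0.8  0.3] open 0.702 q [ 27.9  17.5 -31.5 110.7  11.   55.   -3. ]
turn [-0.0012 -0.0003  0.0005] shift [-0.0007  0.0042  0.0068]
```

Now I squeeze, then open again with room to turn.

```bash
python3 -m creep '[[0,0,0,0,0,0.007,0.25],[0,0,0,0,0,0.007,0.2],[0,0,0,0,0,0.007,0.1],[0,0,0,0,0,0.007,0.1],[0,0,0,0,0,0.007,0.1],[0,0,0,0,0,0.007,0.1]]' 25
python3 go.py 0.4855 -0.0355 0.057 5.74
```

```text
t: 3.2
position: [0.4868, -0.0354, 0.0598]
tcp_rot: [[-0.104, 0.995, 0.003], [0.995, 0.104, -0.001], [-0.001, 0.003, -1.0]]
wrist_force: [-0.3, 0.2, 7.0]
opening: 0.212
t 3.2 p [ 0.4868 -0.0354  0.0598] F [-0.3  0.2  7. ] open 0.212 q [ 27.8  17.4 -31.5 110.6  11.1  54.8  -3. ]
turn [0.0008 0.0003 0.0012] shift [ 0.     -0.0042  0.0093]
```

```bash
python3 -m creep '[[0,0,0,0,0,0,0.6],[0,0,0,0,0,0,0.6],[0,0,0.5,0,0,0,0.6],[0,0,0.5,0,0,0,0.6],[0,0,0.5,0,0,0,0.6],[0,0,0.5,0,0,0,0.6],[0,0,0.5,0,0,0,0.6],[0,0,0.5,0,0,0,0.6],[0,0,0.5,0,0,0,0.6],[0,0,0.5,0,0,0,0.6],[0,0,0.5,0,0,0,0.6],[0,0,0.5,0,0,0,0.6]]' 
python3 go.py 0.4855 -0.0355 0.057 -84.26
python3 -m creep '[[0,0,0.045,0,0,0,0.6],[0,0,0.045,0,0,0,0.3],[0,0,0.045,0,0,0,0.1],[0,0,0.045,0,0,0,0.1],[0,0,0.045,0,0,0,0.1],[0,0,0.045,0,0,0,0.1],[0,0,0.045,0,0,0,0.1]]' 
python3 go.py 0.4855 -0.0355 0.057 -84.26
```

```text
t: 4.4
position: [0.4855, -0.0352, 0.0582]
tcp_rot: [[0.986, 0.168, -0.0], [0.168, -0.986, 0.0], [-0.0, -0.0, -1.0]]
wrist_force: [0.0, 0.2, -0.1]
opening: 0.595
t 4.4 p [ 0.4855 -0.0352  0.0582] F [ 0.   0.2 -0.1] open 0.595 q [ 16.1  15.7 -17.9 111.2   5.9  53.9 -84.9]
turn [-0.0001  0.0001  0.0219] shift [-0.0001  0.0011  0.004 ]
t: 5.1
position: [0.4856, -0.0352, 0.0583]
tcp_rot: [[0.999, 0.034, 0.0], [0.034, -0.999, 0.0], [0.0, -0.0, -1.0]]
wrist_force: [-1.4, -0.2, 1.1]
opening: 0.215
t 5.1 p [ 0.4856 -0.0352  0.0583] F [-1.4 -0.2  1.1] open 0.215 q [ 15.1  15.6 -16.7 111.3   5.5  53.9 -92.3]
turn [-0.0001 -0.     -0.0209] shift [-0.0005  0.001   0.0042]
```

```bash
python3 -m creep '[[0,0,0,0,0,0,0.6],[0,0,0,0,0,0,0.6],[0,0,0,0,0,-0.16,0.6],[0,0,0,0,0,-0.3,0.6],[0,0,0,0,-0.5,-0.3,0.6],[0,0,0,0,-0.5,-0.3,0.6],[0,0,0,0,-0.5,-0.3,0.6],[0,0,0,0,-0.5,-0.3,0.6]]' 
python3 - <<'E'
from h import *
from bench import optics
c=optics.read_camera("top"); s=optics.read_camera("scene"); np.savez("top1.npz",**c); np.savez("scene1.npz",**s)
for n,box,z in(("thin",(280,258,302,278),.115),("thinnest",(278,218,292,230),.115)):
    p,ax,px,_=circ_center(c,box,(5,80,110),(25,255,255),z); print(n,p.round(4),ax,np.round(px,1))
K=6
A=cv2.resize(c["img"][205:305,230:320],None,fx=K,fy=K,interpolation=cv2.INTER_CUBIC)
cv2.imwrite("pics/top1.png",A[:,:,::-1])
E
```

```text
t: 5.9
position: [0.4792, 0.1229, 0.1488]
tcp_rot: [[0.999, 0.045, 0.001], [0.045, -0.999, 0.004], [0.001, -0.004, -1.0]]
wrist_force: [-0.7, -0.2, -0.3]
opening: 0.601
thin [ 0.4837 -0.0333  0.115 ] [7.22, 8.12] [290.5 271.3]
thinnest [ 0.6053 -0.0229  0.115 ] [4.96, 5.67] [285.5 224.3]
```

View pics/top1.png

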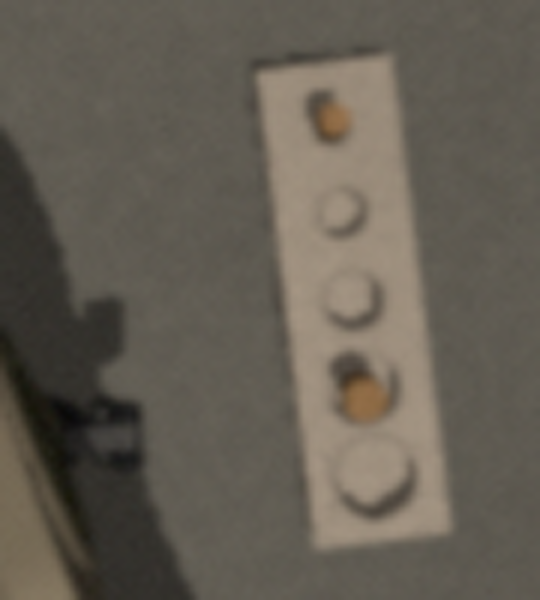

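```bash
python3 - <<'E'
from h import *
for f in("top0","top1"):
    c=dict(np.load(f+".npz"))
    for V in(100,120,140,160,175):
        for n,box in(("thin",(280,258,302,278)),("thinnest",(278,218,292,230))):
            try:
                p,ax,px,_=circ_center(c,box,(5,60,V),(25,255,255),.115); print(f,V,n,p.round(4)[:2],ax)
            except Exception as e: print(f,V,n,"none")
# hole 1 and 2 bright-floor/dark ring: centroid of non-white inside hole neighbourhood, top0
c=dict(np.load("top0.npz")); P=[plane(c,u,v,.045) for u,v in((286.9,240.2),)]
g=c["img"][232:249,279:296].mean(2).astype(int); print(g)
E
```

```text
top0 100 thin [ 0.489  -0.0369] [9.0, 9.26]
top0 100 thinnest [ 0.6045 -0.0224] [6.96, 7.65]
top0 120 thin [ 0.4896 -0.0374] [7.24, 9.54]
top0 120 thinnest [ 0.6055 -0.0248] [5.29, 6.57]
top0 140 thin [ 0.4881 -0.0343] [3.86, 6.86]
top0 140 thinnest [ 0.6067 -0.0265] [4.02, 5.04]
top0 160 thin none
top0 160 thinnest none
top0 175 thin none
top0 175 thinnest none
top1 100 thin [ 0.4839 -0.0331] [8.69, 9.56]
top1 100 thinnest [ 0.6045 -0.0224] [6.85, 7.62]
top1 120 thin [ 0.4829 -0.0343] [7.14, 8.8]
top1 120 thinnest [ 0.6057 -0.0247] [5.43, 6.27]
top1 140 thin [ 0.4837 -0.0334] [3.96, 5.21]
top1 140 thinnest [ 0.6065 -0.0261] [4.52, 4.93]
top1 160 thin none
top1 160 thinnest none
top1 175 thin none
top1 175 thinnest none
[[139 139 140 142 140 139 139 138 138 136 135 137 137 137 136 136 134]
 [141 140 139 139 139 139 138 137 136 136 134 138 138 137 137 137 136]
 [142 139 140 138 139 139 138 137 137 136 136 136 137 138 135 136 136]
 [143 141 139 138 139 138 137 134 131 132 134 135 135 136 137 137 136]
 [140 139 138 139 137 133 132 127 124 123 125 130 133 137 137 136 136]
 [140 140 139 135 132 131 133 137 131 120 113 120 131 136 138 136 138]
 [140 140 138 133 129 133 141 142 139 130 116 110 124 134 136 135 135]
 [144 143 138 134 130 136 141 142 142 136 120 106 121 133 136 135 136]
 [142 141 137 131 128 137 140 141 139 133 115 102 120 135 138 139 140]
 [142 140 137 128 125 137 141 138 134 118  98  99 124 138 138 140 140]
 [141 139 138 132 128 130 131 125 116  97  89 107 129 139 140 140 140]
 [139 139 140 136 128 116 106  98  93  92 104 122 136 138 137 137 138]
 [139 139 140 139 136 126 114 105 109 115 126 135 138 138 139 136 136]
 [140 139 139 139 139 138 136 133 133 134 138 140 139 141 138 137 138]
 [140 139 138 139 138 140 141 140 139 138 139 139 141 139 141 141 139]
 [141 141 140 140 139 143 141 141 138 140 139 140 140 139 142 141 141]
 [142 141 141 141 141 143 142 141 139 138 138 140 138 141 141 142 141]]
```

The camera now sees the rod at (0.4837,-0.0333), where the TCP had centred it at (0.4856,-0.0352). The camera-to-robot correction is therefore (+1.9,-1.9) mm. Corrected, hole 1 is at about (0.567,-0.029) and hole 3 at about (0.487,-0.037). Next I regrasp the rod.

```bash
python3 go.py 0.4856 -0.0352 0.149 -84.26
python3 go.py 0.4856 -0.0352 0.06 -84.26
```

```text
t 6.0 p [0.4802 0.1161 0.1482] F [ 0.3 -0.6 -0. ] open 0.598 q [   4.2   10.9  -24.   104.5    4.8   65.6 -109.3]
turn [-0.0001  0.0001 -0.02  ] shift [-0.0008  0.5045 -0.0029]
t 6.0 p [0.4802 0.1161 0.1482] F [ 0.3 -0.6 -0. ] open 0.598 q [   4.2   10.9  -24.   104.5    4.8   65.6 -109.3]
turn [-0.0001  0.0001 -0.02  ] shift [-0.0007  0.5045  0.2938]
```

```bash
python3 -m creep '[[0,0,-0.02,0,0.504,0,0.6],[0,0,-0.02,0,0.504,0,0.6],[0,0,-0.02,0,0.504,0,0.6],[0,0,-0.02,0,0.504,0,0.6],[0,0,-0.02,0,0.504,0,0.6],[0,0,-0.02,0,0.504,0.1,0.6],[0,0,-0.02,0,0.504,0.2,0.6],[0,0,-0.02,0,0.504,0.28,0.6],[0,0,-0.02,0,0.504,0.28,0.6],[0,0,-0.02,0,0.504,0.28,0.6]]' 
python3 go.py 0.4856 -0.0352 0.061 -84.26
python3 -m creep '[[0,0,0,0,0,0,0.3],[0,0,0,0,0,0,0.1],[0,0,0,0,0,0,0.1],[0,0,0,0,0,0,0.1],[0,0,0,0,0,0,0.1],[0,0,0,0,0,0,0.1]]' 30
python3 go.py 0.5667 -0.0292 0.129 -84.26
```

```text
t: 7.0
position: [0.4856, -0.0357, 0.0646]
tcp_rot: [[0.995, 0.098, -0.001], [0.098, -0.995, 0.001], [-0.001, -0.001, -1.0]]
wrist_force: [0.8, 0.6, 0.5]
opening: 0.601
t 7.0 p [ 0.4856 -0.0357  0.0646] F [0.8 0.6 0.5] open 0.601 q [ 15.8  15.2 -17.4 110.9   5.5  54.7 -88.6]
turn [-0.0002  0.0002 -0.0008] shift [ 0.0002 -0.0017  0.0119]
t: 7.6
position: [0.4867, -0.0364, 0.0655]
tcp_rot: [[0.995, 0.096, 0.002], [0.096, -0.995, -0.0], [0.002, 0.0, -1.0]]
wrist_force: [-1.2, -1.0, 6.5]
opening: 0.212
t 7.6 p [ 0.4867 -0.0364  0.0655] F [-1.2 -1.   6.5] open 0.212 q [ 15.8  15.1 -17.4 110.8   5.5  54.7 -88.6]
turn [ 0.0001 -0.0008 -0.0011] shift [ 0.2684  0.0019 -0.2111]
```

```bash
python3 -m creep '[[0,0,0,0,0,-0.08,0.1],[0,0,0,0,0,-0.18,0.1],[0,0,0,0.13,0.002,-0.18,0.1],[0,0,0,0.27,0.002,-0.18,0.1],[0,0,0,0.27,0.002,-0.18,0.1],[0,0,0,0.27,0.002,-0.18,0.1],[0,0,0,0.27,0.002,-0.18,0.1],[0,0,0,0.27,0.002,-0.18,0.1]]'
python3 go.py 0.5672 -0.0292 0.129 -84.26
python3 - <<'E'
from h import *
from bench import optics
s=optics.read_camera("scene"); np.savez("scene2.npz",**s); s0=dict(np.load("scene0.npz"))
K=6
A=[cv2.resize(i["img"][160:250,250:315],None,fx=K,fy=K,interpolation=cv2.INTER_CUBIC) for i in(s0,s)]
cv2.imwrite("pics/scene2.png",np.hstack(A)[:,:,::-1])
E
```

```text
t: 8.4
position: [0.5655, -0.0295, 0.1185]
tcp_rot: [[0.995, 0.096, -0.0], [0.096, -0.995, -0.0], [-0.0, 0.0, -1.0]]
wrist_force: [0.5, -0.1, 0.0]
opening: 0.215
t 8.4 p [ 0.5655 -0.0295  0.1185] F [ 0.5 -0.1  0. ] open 0.215 q [ 13.7  20.5 -17.3  96.1   6.7  64.4 -90. ]
turn [ 0.0001  0.0001 -0.0012] shift [ 0.0056 -0.0003 -0.0352]
```

View pics/scene2.png

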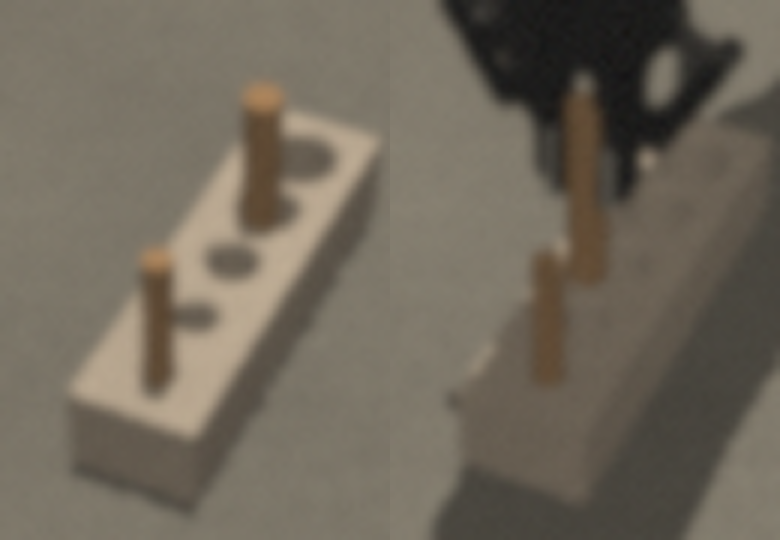

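The scene view shows the rod held upright with its foot right above hole 1. In the crop the foot is at (195,280) and the hole mouth at (195,317), which fits the 23 mm still to go.

```bash
python3 -m creep '[[0,0,0,0.004,0,0.03,0.1],[0,0,0,0.004,0,0.06,0.1],[0,0,0,0.004,0,0.075,0.1],[0,0,0,0.004,0,0.09,0.1],[0,0,0,0.004,0,0.105,0.1],[0,0,0,0.004,0,0.12,0.1],[0,0,0,0.004,0,0.12,0.1]]'
python3 go.py 0.5672 -0.0292 0.0655 -84.26
```

```text
t: 9.15
position: [0.5673, -0.0288, 0.0815]
tcp_rot: [[0.995, 0.097, -0.001], [0.097, -0.995, 0.0], [-0.001, -0.001, -1.0]]
wrist_force: [1.3, 1.1, -1.0]
opening: 0.213
t 9.15 p [ 0.5673 -0.0288  0.0815] F [ 1.3  1.1 -1. ] open 0.213 q [ 13.3  23.  -17.1  97.9   7.5  60.3 -90.6]
turn [-0.0002  0.0002 -0.0011] shift [-0.0005  0.0013  0.0532]
```

It is in the hole, with the foot at about 0.031 and almost no force. I continue down to the bottom.

```bash
python3 -m creep '[[0,0,0,0,0,0.02,0.1],[0,0,0,0,0,0.035,0.1],[0,0,0,0,0,0.045,0.1],[0,0,0,0,0,0.055,0.1],[0,0,0,0,0,0.058,0.1],[0,0,0,0,0,0.058,0.1]]'
python3 go.py 0.5672 -0.0292 0.0655 -84.26
```

```text
t: 9.75
position: [0.5678, -0.029, 0.0655]
tcp_rot: [[0.995, 0.097, 0.001], [0.097, -0.995, 0.0], [0.001, 0.0, -1.0]]
wrist_force: [-1.6, 0.9, 6.0]
opening: 0.212
t 9.75 p [ 0.5678 -0.029   0.0655] F [-1.6  0.9  6. ] open 0.212 q [ 13.2  24.  -16.9  98.7   8.   58.4 -91. ]
turn [ 0.     -0.0002 -0.0011] shift [-0.0021  0.0006  0.0001]
```

It sits on the bottom: the TCP is back at the grasp height of 65.5 mm, with a 6 N stop force. I release, lift, and travel to the thick rod at about (0.5045,0.2896) in the robot frame, turning on the way.

```bash
python3 -m creep '[[0,0,0,0,0,0,0.6],[0,0,0,0,0,0,0.6],[0,0,0,0,0,0,0.6],[0,0,0,0,0,-0.16,0.6],[0,0,0,0,0,-0.33,0.6],[0,0,-0.5,-0.1,-0.95,-0.33,0.6],[0,0,-0.5,-0.1,-0.95,-0.33,0.6],[0,0,-0.5,-0.1,-0.95,-0.33,0.6],[0,0,-0.5,-0.1,-0.95,-0.33,0.6],[0,0,-0.5,-0.1,-0.95,-0.33,0.6],[0,0,-0.5,-0.1,-0.95,-0.33,0.6],[0,0,-0.5,-0.1,-0.95,-0.33,0.6]]'
python3 go.py 0.5045 0.2896 0.16 5.74
python3 - <<'E'
from h import *
from bench import optics
c=optics.read_camera("top"); np.savez("top3.npz",**c)
for n,box,z in(("thin",(280,232,298,248),.115),("thinnest",(278,218,292,230),.115)):
    try: p,ax,px,_=circ_center(c,box,(5,80,100),(25,255,255),z); print(n,p.round(4),ax,np.round(px,1))
    except Exception as e: print(n,e)
E
```

```text
t: 10.95
position: [0.507, 0.2589, 0.1642]
tcp_rot: [[0.397, 0.918, -0.001], [0.918, -0.397, 0.004], [0.003, -0.002, -1.0]]
wrist_force: [-0.1, -0.2, -0.6]
opening: 0.598
t 10.95 p [0.507  0.2589 0.1642] F [-0.1 -0.2 -0.6] open 0.598 q [ -2.4  21.1 -35.2  91.9  12.5  70.9 -63.2]
turn [-0.0004 -0.0011 -0.1619] shift [ 0.0907 -0.0482  0.0143]
thin [ 0.565  -0.0265  0.115 ] [7.51, 7.79] [287.2 239.8]
thinnest [ 0.6047 -0.0218  0.115 ] [5.8, 6.28] [285.1 224.6]
```

```bash
python3 -m creep '[[0,0,-0.16,0.09,-0.048,0,0.6],[0,0,-0.16,0.09,-0.048,0,0.6],[0,0,-0.16,0.09,-0.048,0,0.6],[0,0,-0.16,0.09,-0.048,0,0.6],[0,0,-0.16,0.09,-0.048,0,0.6]]'
python3 go.py 0.5045 0.2896 0.052 5.74
```

```text
t: 11.5
position: [0.5086, 0.2809, 0.1634]
tcp_rot: [[-0.075, 0.997, -0.0], [0.997, 0.075, -0.001], [-0.001, -0.001, -1.0]]
wrist_force: [-0.1, 0.3, 0.7]
opening: 0.6
t 11.5 p [0.5086 0.2809 0.1634] F [-0.1  0.3  0.7] open 0.6 q [ -1.4  23.9 -40.1  89.9  15.9  72.1 -39.8]
turn [-0.0002  0.0002 -0.0081] shift [ 0.0301 -0.0113  0.3714]
```

```bash
python3 -m creep '[[0,0,-0.008,0.03,-0.011,0,0.6],[0,0,-0.008,0.03,-0.011,0.07,0.6],[0,0,-0.008,0.03,-0.011,0.17,0.6],[0,0,-0.008,0.03,-0.011,0.28,0.6],[0,0,-0.008,0.03,-0.011,0.36,0.6],[0,0,-0.008,0.03,-0.011,0.36,0.6],[0,0,-0.008,0.03,-0.011,0.36,0.6]]'
python3 go.py 0.5045 0.2896 0.055 5.74
```

```text
t: 12.2
position: [0.504, 0.2914, 0.0563]
tcp_rot: [[-0.103, 0.995, -0.0], [0.995, 0.103, 0.0], [0.0, -0.0, -1.0]]
wrist_force: [0.4, -0.3, 0.8]
opening: 0.601
t 12.2 p [0.504  0.2914 0.0563] F [ 0.4 -0.3  0.8] open 0.601 q [ -4.1  30.3 -38.1  96.2  20.9  60.8 -42.9]
turn [-0.0001 -0.0001  0.0009] shift [-0.0062  0.0012  0.0044]
```

```bash
python3 -m creep '[[0,0,0,0,0,0,0.4],[0,0,0,0,0,0,0.3],[0,0,0,0,0,0,0.2],[0,0,0,0,0,0,0.2],[0,0,0,0,0,0,0.2]]' 25
python3 go.py 0.5045 0.2896 0.055 5.74
```

```text
t: 12.7
position: [0.5051, 0.2917, 0.0576]
tcp_rot: [[-0.103, 0.995, 0.003], [0.995, 0.103, 0.001], [0.001, 0.003, -1.0]]
wrist_force: [-0.8, -0.1, 6.9]
opening: 0.337
t 12.7 p [0.5051 0.2917 0.0576] F [-0.8 -0.1  6.9] open 0.337 q [ -4.1  30.2 -38.2  96.1  20.9  60.7 -42.9]
turn [ 0.0009 -0.0004  0.001 ] shift [-0.0069 -0.0027  0.0088]
```

The opening of 28.6 mm confirms the 29 mm rod. I open, turn 90° and grip again.

```bash
python3 -m creep '[[0,0,0,0,0,0,0.6],[0,0,0,0,0,0,0.6],[0,0,0.5,0,0,0,0.6],[0,0,0.5,0,0,0,0.6],[0,0,0.5,0,0,0,0.6],[0,0,0.5,0,0,0,0.6],[0,0,0.5,0,0,0,0.6],[0,0,0.5,0,0,0,0.6],[0,0,0.5,0,0,0,0.6],[0,0,0.5,0,0,0,0.6],[0,0,0.5,0,0,0,0.6],[0,0,0.5,0,0,0,0.6]]' 
python3 go.py 0.5045 0.2914 0.057 -84.26
```

```text
t: 13.9
position: [0.504, 0.2908, 0.0558]
tcp_rot: [[0.986, 0.167, -0.0], [0.167, -0.986, -0.0], [-0.0, 0.0, -1.0]]
wrist_force: [0.2, 0.7, 0.1]
opening: 0.598
t 13.9 p [0.504  0.2908 0.0558] F [0.2 0.7 0.1] open 0.598 q [ -17.    26.7  -20.7   96.9   10.8   58.4 -121.7]
turn [0.     0.0001 0.0217] shift [ 0.0018 -0.0016 -0.0041]
```

```bash
python3 -m creep '[[0,0,0.02,0,0,0,0.5],[0,0,0.02,0,0,0,0.3],[0,0,0.02,0,0,0,0.2],[0,0,0.02,0,0,0,0.2],[0,0,0.02,0,0,0,0.2],[0,0,0.02,0,0,0,0.2]]' 30
python3 -m creep '[[0,0,0,0,0,-0.04,0.2],[0,0,0,0,0,-0.15,0.2],[0,0,0,0,0,-0.25,0.2],[0,0,0,0,0,-0.25,0.2]]'
python3 go.py 0.4879 -0.0370 0.135 -84.26
```

```text
t: 14.5
position: [0.5042, 0.2908, 0.0558]
tcp_rot: [[0.994, 0.112, -0.0], [0.112, -0.994, 0.0], [-0.0, -0.0, -1.0]]
wrist_force: [-0.9, -0.4, -0.7]
opening: 0.336
t: 14.9
position: [0.5066, 0.2928, 0.1367]
tcp_rot: [[0.994, 0.112, 0.008], [0.112, -0.994, 0.004], [0.008, -0.004, -1.0]]
wrist_force: [0.3, 0.0, 0.7]
opening: 0.332
t 14.9 p [0.5066 0.2928 0.1367] F [0.3 0.  0.7] open 0.332 q [ -16.7   21.8  -21.    92.3    8.4   66.9 -123.1]
turn [-0.0012 -0.0026  0.0037] shift [-1.8460e-01  1.0855e+00  2.0000e-04]
```

```bash
python3 -m creep '[[0,0,0,-0.1,0.75,0,0.2],[0,0,0,-0.1,0.75,0,0.2],[0,0,0,-0.1,0.75,0,0.2],[0,0,0,-0.1,0.75,0,0.2],[0,0,0,-0.1,0.75,0,0.2],[0,0,0,-0.1,0.75,0,0.2],[0,0,0,-0.1,0.75,0,0.2]]'
python3 go.py 0.4875 -0.0370 0.128 -84.26
```

```text
t: 15.6
position: [0.4994, 0.0636, 0.1312]
tcp_rot: [[0.994, 0.11, 0.0], [0.11, -0.994, 0.0], [0.0, -0.0, -1.0]]
wrist_force: [0.1, 0.1, -0.4]
opening: 0.334
t 15.6 p [0.4994 0.0636 0.1312] F [ 0.1  0.1 -0.4] open 0.334 q [  2.7  12.2 -15.4 104.7   3.6  63.5 -97.6]
turn [-0.0001 -0.0002  0.0032] shift [-0.0764  0.3291  0.0105]
```

```bash
python3 -m creep '[[0,0,0.003,-0.076,0.329,0,0.2],[0,0,0.003,-0.076,0.329,0,0.2],[0,0,0.003,-0.076,0.329,0,0.2],[0,0,0.003,-0.076,0.329,0.05,0.2],[0,0,0.003,-0.076,0.329,0.05,0.2],[0,0,0.003,-0.076,0.329,0.05,0.2]]'
python3 go.py 0.4875 -0.0370 0.1 -84.26
python3 - <<'E'
from h import *
from bench import optics
s=optics.read_camera("scene"); np.savez("scene4.npz",**s); s0=dict(np.load("scene0.npz"))
K=6
A=[cv2.resize(i["img"][150:245,250:315],None,fx=K,fy=K,interpolation=cv2.INTER_CUBIC) for i in(s0,s)]
cv2.imwrite("pics/scene4.png",np.hstack(A)[:,:,::-1])
E
```

```text
t: 16.2
position: [0.4877, -0.035, 0.1158]
tcp_rot: [[0.995, 0.104, -0.001], [0.104, -0.995, 0.001], [-0.001, -0.001, -1.0]]
wrist_force: [0.3, 0.2, 0.3]
opening: 0.334
t 16.2 p [ 0.4877 -0.035   0.1158] F [0.3 0.2 0.3] open 0.334 q [ 10.6  11.3 -11.3 107.9   2.5  61.1 -85.8]
turn [-0.0002  0.0002  0.0014] shift [-0.0014  0.0066  0.0528]
```

View pics/scene4.png

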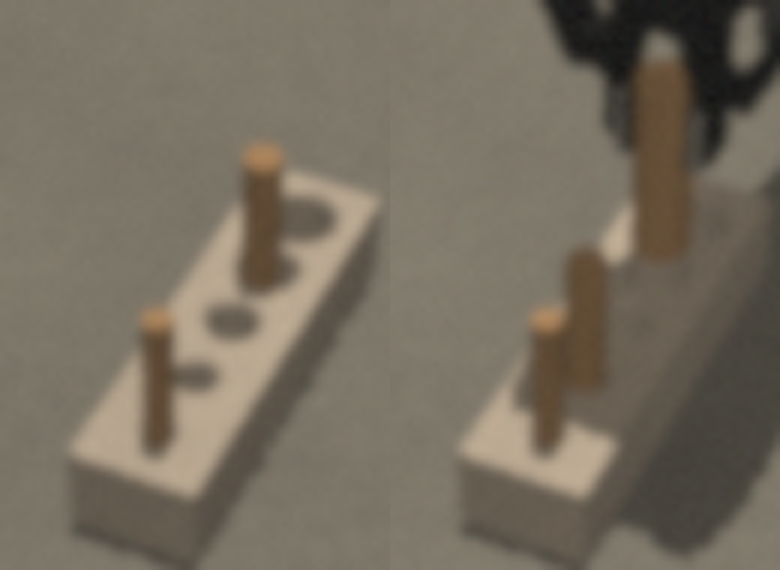

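The scene view shows the thin rod seated in hole 1 and the thick rod upright above hole 3. Its foot, at crop (273,250), is a hair right of the hole centre at (268,270). The 2 mm y-correction still due goes that way. Descending.

```bash
python3 -m creep '[[0,0,0.001,-0.001,0.006,0,0.2],[0,0,0.001,-0.001,0.006,0.02,0.2],[0,0,0.001,-0.001,0.006,0.035,0.2],[0,0,0.001,-0.001,0.006,0.05,0.2],[0,0,0.001,-0.001,0.006,0.065,0.2],[0,0,0.001,-0.001,0.006,0.08,0.2],[0,0,0.001,-0.001,0.006,0.08,0.2]]'
python3 go.py 0.4875 -0.0370 0.0708 -84.26
```

```text
t: 16.95
position: [0.4872, -0.0378, 0.091]
tcp_rot: [[0.995, 0.1, -0.001], [0.1, -0.995, 0.001], [-0.001, -0.001, -1.0]]
wrist_force: [0.0, 3.8, -2.9]
opening: 0.332
t 16.95 p [ 0.4872 -0.0378  0.091 ] F [ 0.   3.8 -2.9] open 0.332 q [ 10.6  12.9 -11.2 109.4   2.9  58.  -86.1]
turn [-0.0003  0.0003 -0.0002] shift [ 0.0012 -0.0024  0.0672]
```

```bash
python3 -m creep '[[0,0,0,0,-0.003,0.015,0.2],[0,0,0,0,-0.003,0.03,0.2],[0,0,0,0,-0.003,0.045,0.2],[0,0,0,0,-0.003,0.057,0.2],[0,0,0,0,-0.003,0.067,0.2],[0,0,0,0,-0.003,0.07,0.2],[0,0,0,0,-0.003,0.07,0.2]]'
python3 go.py 0.4875 -0.0370 0.0708 -84.26
```

```text
t: 17.65
position: [0.4874, -0.0375, 0.0707]
tcp_rot: [[0.995, 0.099, -0.0], [0.099, -0.995, 0.0], [-0.0, -0.0, -1.0]]
wrist_force: [1.6, 2.6, -1.4]
opening: 0.332
t 17.65 p [ 0.4874 -0.0375  0.0707] F [ 1.6  2.6 -1.4] open 0.332 q [ 10.4  14.4 -11.1 110.6   3.3  55.3 -86.5]
turn [-0.      0.0001 -0.0004] shift [ 0.0005 -0.0018 -0.0005]
```

It is at the expected depth but I feel no floor yet, so I press a little further to confirm.

```bash
python3 -m creep '[[0,0,0,0,-0.001,0.005,0.2],[0,0,0,0,-0.001,0.01,0.2],[0,0,0,0,-0.001,0.01,0.2]]'
python3 go.py 0.4875 -0.0370 0.0708 -84.26
```

```text
t: 17.95
position: [0.489, -0.0375, 0.07]
tcp_rot: [[0.995, 0.099, 0.004], [0.099, -0.995, -0.001], [0.003, 0.001, -1.0]]
wrist_force: [-3.3, 2.1, 16.7]
opening: 0.333
t 17.95 p [ 0.489  -0.0375  0.07  ] F [-3.3  2.1 16.7] open 0.333 q [ 10.4  14.5 -11.1 110.6   3.4  55.1 -86.6]
turn [ 0.0003 -0.0011 -0.0004] shift [-0.0049 -0.002  -0.0027]
```

The floor is felt: 17 N, with the height stopped at 70 mm. I release, lift and retreat, then check.

```bash
python3 -m creep '[[0,0,0,0,0,-0.01,0.2],[0,0,0,0,0,-0.01,0.6],[0,0,0,0,0,-0.01,0.6],[0,0,0,0,0,-0.01,0.6],[0,0,0,0,0,-0.1,0.6],[0,0,0,0,0,-0.2,0.6],[0,0,0,0,0,-0.4,0.6],[0,0,0,0,-0.55,-0.4,0.6],[0,0,0,0,-0.55,-0.4,0.6],[0,0,0,0,-0.55,-0.4,0.6],[0,0,0,0,-0.55,-0.4,0.6],[0,0,0,0,-0.55,-0.4,0.6]]'
python3 - <<'E'
from h import *
from bench import optics
c=optics.read_camera("top"); s=optics.read_camera("scene")
P=cloud(c);Q=cloud(s)
for n,box in(("thin",(280,232,298,248)),("thinnest",(278,216,292,229)),("thick",(280,260,302,280))):
    p,ax,px,_=circ_center(c,box,(5,80,100),(25,255,255),.115); u,v=np.round(px).astype(int)
    a,b=np.round(project(s,p)).astype(int)
    print(n,p.round(4),ax,"top z",np.nanmedian(P[v-1:v+2,u-1:u+2,2]).round(4),"scene z",np.nanpercentile(Q[b-3:b+4,a-3:a+4,2],95).round(4))
K=5
A=cv2.resize(c["img"][205:305,230:310],None,fx=K,fy=K,interpolation=cv2.INTER_CUBIC)
B=cv2.resize(s["img"][150:250,245:320],None,fx=K,fy=K,interpolation=cv2.INTER_CUBIC)
cv2.imwrite("pics/final.png",np.hstack([A,B])[:,:,::-1])
c0=dict(np.load("top0.npz")); print("changed elsewhere px:",(np.abs(c["img"][130:230].astype(int)-c0["img"][130:230])>60).any(2).sum())
E
```

```text
t: 19.15
position: [0.4704, 0.1303, 0.1879]
tcp_rot: [[0.995, 0.105, 0.0], [0.105, -0.995, 0.001], [0.0, -0.001, -1.0]]
wrist_force: [0.2, -0.2, -0.3]
opening: 0.6
thin [ 0.565  -0.0266  0.115 ] [7.42, 7.79] top z 0.1166 scene z 0.1155
thinnest [ 0.6049 -0.022   0.115 ] [5.77, 6.11] top z 0.1167 scene z 0.1152
thick [ 0.4856 -0.035   0.115 ] [11.36, 11.58] top z 0.1185 scene z 0.1161
changed elsewhere px: 0
```

View pics/final.png

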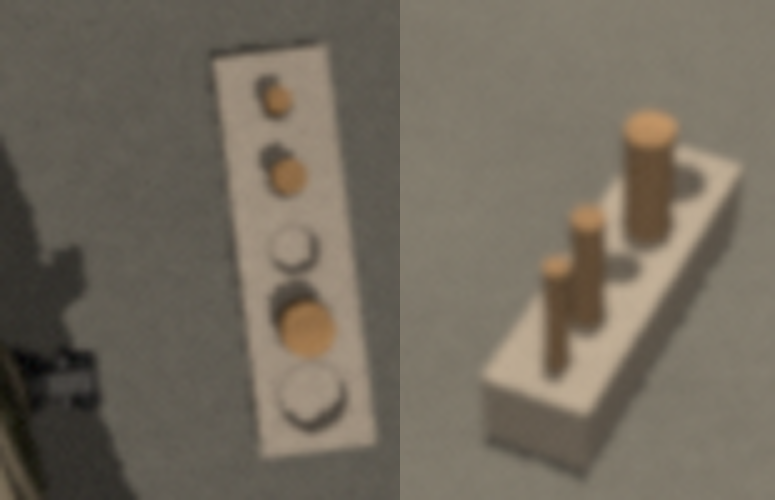

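The final view shows all three rods upright in holes 0, 1 and 3: thinnest at (278,100), thin at (288,176), thick at (306,328). The thick rod's top read 2 mm higher than the others from the top camera, so I check that with a larger sample before handing in.

```bash
python3 - <<'E'
from h import *
from bench import optics
Z={}
for k in range(5):
    for cam in("top","scene"):
        c=optics.read_camera(cam); P=cloud(c)
        for n,p,r in(("thin",(.565,-.0266),.006),("thinnest",(.605,-.0225),.004),("thick",(.4856,-.035),.010)):
            d=np.hypot(P[...,0]-p[0],P[...,1]-p[1])<r; q=P[d&(P[...,2]>.105)][:,2]; Z.setdefault((cam,n),[]).append(q)
for k,v in Z.items(): v=np.concatenate(v); print(k,len(v),np.median(v).round(4),v.mean().round(4))
E
```

```text
('top', 'thin') 88 0.1151 0.1153
('top', 'thinnest') 35 0.1154 0.1155
('top', 'thick') 233 0.1158 0.1158
('scene', 'thin') 40 0.1138 0.1139
('scene', 'thinnest') 19 0.1141 0.1145
('scene', 'thick') 123 0.1143 0.1144
```

All tops agree with 0.115 m within 1.2 mm, so I hand in.

```bash
python3 -c "
from bench import job,manip
print(manip.get_state()['t']); print(job.job_done())"
```

```text
19.75
the job is handed in; nothing more can be done
None
```

I moved the thin rod from the 29 mm hole to the 19 mm hole, then put the thick cedar rod from the shelf into the 29 mm hole. I handed the job in at 19.8 s.

- **Seating:** Both rods stopped on the hole floor, with 6 N felt for the thin rod and 17 N for the thick one. The last pictures show all three rods upright. Their tops are at 114–116 mm in both cameras, against 115 mm for fully down.
- **Left alone:** The thinnest rod still stands in its hole. I compared pictures for the strip beyond the stand (bucket, tin, part of the brush and shoe trees) and nothing had changed. I did not measure the can, the rest of the shoe trees or the black and purple rods again, but the arm only passed over or near them and no unexpected forces showed.
- **Checks that disagreed:**
  - The two cameras differed by about 3 mm at the start. I corrected the top camera by about 2 mm in x and y, using the thin rod centred by the gripper.
  - The first single depth reading of the thick rod was about 2 mm higher than the other two. Averaging more frames brought it into line.

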